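# Load the carton rack and drop its latch bar home

## Robot

A 7-joint arm with a two-finger parallel gripper is mounted at the origin on a cart in front of the work surface, level with it; the furniture and walls round the work are solid. World frame = base frame: x ahead of the robot, y to its left, z up, the work surface at z = 0. Lengths are in m, angles in degrees, forces in N, time in s.
With the tool pointing down it reaches from about 0.425 to 0.875 m from the base axis. Payload 4.7 kg.
Tool frame: the origin (TCP) lies midway between the tips of the shut fingers; the grasp point (between the pads) lies 19 mm behind it; z points along the fingers, y is the line along which they close (so a half turn about z gives the same grasp; the last joint's range is limited). The gripper opens to 87 mm and grips with 3 to 60 N. Pads are 19 mm wide; open, the fingers measure 117 mm over their backs; the gripper's body (75 mm by 190 mm) begins 51 mm behind the grasp point.
Start: joints at [73.574, 18.392, -4.016, 83.108, 1.295, 78.541, -3.26], TCP at [0.193, -0.621, 0.187] pointing down, gripper open.
Joint ranges: [-163.93, 163.93], [-17.29, 119.83], [-79.2, 71.16], [3.27, 140.29], [-89.18, 269.18], [5.43, 117.66], [-154.24, 154.24]. Speed limits (degrees/s): [147.25, 147.25, 180, 180, 180, 180, 180].

## Interface

Orientations are given as [roll, pitch, yaw] about the fixed x, y, z axes, in that order (R = Rz(yaw) Ry(pitch) Rx(roll)).
In Python, from cell import env, viewer, boxes_of, masks_of gives the robot as it stands. The module is installed in compiled form; this text tells all that it offers.
- The arm moves only by the tool apply_moves, never from a script. Its argument "moves" is a list of rows, each a list of 7 numbers: the shift along the tool's x, y, z scaled (see below), then the turn, a rotation vector about the tool's x, y, z scaled (see below), then the opening, from 0 (shut) to 1 (fully open). A call has 1 to 20 rows; each row is the pose to reach, as a shift and turn from the pose commanded when the call began, along the tool's axes at that moment; what a row does not reach only later rows make up. The controller multiplies each number of a shift by 0.2 m and each number of a turn by 1.5 rad. A row lasts 1/10 s, in which the tool goes at most 50 mm and 8.59 degrees, less where a joint would pass 70% of its speed; a pose out of reach is approached as far as the arm can. A call with a number of a shift or a turn outside -1 to 1 is refused whole. A call with a gripper value outside its range is refused whole. The fingers move at their own pace and stop on an object; "grip_force" is the grip in N (left out, the last holds). Time passes only in rows, so rows that repeat a pose let the fingers close. It gives the time, the measured TCP pose, the force, the opening and the grip force at its end, in the units of the state.
- env.get_obs(): the state, without advancing time (a new reading comes with each control period).
- viewer.read_camera(name): name is "scene" or "top" or "wrist"; returns the picture (420x560x3 uint8, red, green, blue); there is no depth.
- viewer.get_calibration(name): a dict with "fov_y" (degrees; the focal length in pixels is half the picture's height over the tangent of half this angle, whatever the lens; pixels are square), "cx", "cy" (the principal point, pixels), "k1" (the pictures are not rectified: a ray, as slopes to the right and down, at radius r is drawn at 1 + k1 r^2 times it, then the intrinsics apply), "position" and "orientation" of the camera in the world. Camera axes: x right, y up, looking along -z (the intrinsics and any distortion apply to the point x, -y, -z); pixel columns grow to the right and rows downward; lengths in m; the calibration is good to about 2 mm. A picture is of the moment at which its call begins: read the wrist's pose just before it. get_calibration takes no time and is no camera call; for the wrist camera it gives the pose at the moment of the call.
- env.sign_off(): hands the job in; it is judged then, once.
Trained networks look in the newest picture that a camera, given by its name, has taken for a name from the list of things; names that differ only in an ending like _2 or _b are one class to them, and where a whole thing is asked for, a point or a joint stands for the part that bears it (a point fixed in the world has none). Each returns a list of dicts, best first, with "conf" (0 to 1); they miss things now and then, are a little off and sometimes report something else, mostly with a low value. They report only what shows in the picture. A call takes as long as a camera call. They do not tell look-alikes from the thing itself.
- boxes_of(camera, target): "location" ([column, row] in pixels, amid what is visible of it).
- masks_of(camera, target): "pixels" (420x560 bool, what is visible of it) and "location" ([column, row] in pixels, amid what is visible of it).
The state is a dict: "time_s": time; "qpos": joint angles; "joint_velocities": joint speeds; "effort": joint torques, N m; "tool_pos": TCP position; "tool_rot": TCP orientation; "force": force on the tool from outside, world axes, zero at the start; "wrist_torque": the same for the moment, N m; "grip_width": finger opening in m; "grasp_force": force on a finger pad.
Only numpy, scipy, OpenCV 4.12 (cv2) and the standard library are available. Lean on these libraries where they do the work, as an engineer would, in place of code of your own. Each camera call takes 0.05 s, during which the arm holds its last target. There are 200 camera calls.

## Task

Put the brown cardboard box on the pile of flat cartons in the grey rack: lower it onto the middle of the pile until it rests there, without pressing hard, and only then let go. Then close the rack: take the steel bar by its upright tab, lift it over the near lip of the keeper, swing it across and let it drop fully down into the keeper's notch, and let go of it.

Things in the scene. Friction and masses are not known exactly. Their poses are not given: they have to be found in the camera images.
- box_center (a point): Centre of the loose brown cardboard box, 96 x 62 x 46 mm (x, y, z), which stands flat on the bench at the robot's right. Axes: x along the 96 mm length, y along the 62 mm width (grasp across it), z up. About 0.2 kg.
- rack: Fixed grey sheet-steel rack, base plate 200 mm deep (x), 340 mm wide (y), 6 mm thick. Origin on the bench surface under the middle of the pile of cartons; x to the back, y to its left, z up. A 64 mm high fence stands 70 mm behind the origin, 18 mm high rims run along both sides; the front is closed only by the latch bar, 90 mm before the origin.
- pile_foot (a point): Point on the rack's base plate (6 mm above the bench) under the middle of the pile; axes as the rack's. The pile is two flat orange cartons, 80 x 80 mm seen from above, that do not move. Its top lies somewhere from 32 to 55 mm above the bench: it differs each time and must be felt or seen.
- pivot (a point): Where the latch bar is hinged, on the post at the rack's front left corner: (-90, +140, 65) mm in the rack's frame. The bar swings level about a vertical axis and lifts about a level axis, both through this point.
- notch (a point): Where the bar's centre line must lie in the keeper on the front right post: (-90, -140, 65) mm in the rack's frame, 280 mm from the pivot. The notch is 22 mm wide (rack x), open upward, floor 55 mm above the bench. Near lip (front side): 6 mm thick, top at 75 mm; far stop: 6 mm thick, top at 95 mm. The keeper is 20 mm wide along the bar.
- bar_tab (a point): Centre of the upright tab on the latch bar, taken from above: 14 mm thick across the bar (point x; pinch it so), 24 mm along it (point y), 23 mm of tab above this point and 22 mm below it down to the bar's top. It lies 230 mm from the pivot along the bar (point -y points to the free end), 32 mm above the pivot when level. Flat steel bar 12 mm thick, 20 mm high, its end 294 mm from the pivot, 0.22 kg.
- bar_swing (a joint): Swing of the bar about its post, rad: 0 when the bar lies straight across the front in line with the notch, growing as the free end swings outward (rack -x). From above it opens clockwise: bar yaw = rack yaw - value. Slight friction: it stays where it is left. It starts at 0.3 to 0.55.
- bar_lift (a joint): Lift of the bar, rad: 0 when level, as it lies on the notch floor; positive with the free end raised (up to 0.6). Free of the keeper it sinks to a stop at -0.03, so that it meets the near lip if merely swung; 0.08 or more passes over the lip. It falls by its own weight when let go.
Mind the look-alikes: they are no part of the job. What is shaped like the part that bears box_center but turquoise is not meant.

How it is judged:
By the outcome, as a careful person would: the job done as asked, in the order asked, and still so for the second after the job is handed in, with the robot touching nothing.
It also fails if it takes over 58 s, if anything falls off the work surface, if the arm or the gripper's body presses on something with over 40 N, if the wrist force passes 120 N, or if a joint passes its speed limit or range.

## Working session

There is one attempt and no reset: what is moved stays moved. The work goes in short steps, Python scripts to look and compute and a tool call to move; the robot and the scene stay as the last step left them, time stands still between calls to the robot, and variables do not carry over. Pictures are saved under pics/ and viewed, at most 10 in all, crops included, and the job is handed in when it is done.

Besides the shell and the picture viewer there is one more tool, called after "Request:" as name(argument=value, ...), one argument or row to a line, values as JSON. apply_moves: Moves the arm, as the interface text tells. Shifts and turns lie within -1 to 1; 1 stands for 0.2 m of shift or 1.5 rad of turn. Its arguments: {"type":"object","properties":{"moves":{"type":"array","items":{"type":"array","items":{"type":"number","minimum":-1,"maximum":1}}},"grip_force":{"type":"number"}},"required":["moves"]}

```bash
mkdir -p pics
cat > h.py <<'E'
import numpy as np, cv2
from cell import env, viewer, boxes_of, masks_of
from scipy.spatial.transform import Rotation as R
def cal(n):
    c=viewer.get_calibration(n); f=210/np.tan(np.radians(c['fov_y'])/2); return c,f
def Rm(o):
    o=np.array(o,float)
    return o if o.shape==(3,3) else R.from_euler('xyz',o,degrees=True).as_matrix()
def ray(c,f,uv):
    K=np.array([[f,0,c['cx']],[0,f,c['cy']],[0,0,1]])
    p=cv2.undistortPoints(np.array([[uv]],float),K,np.array([c['k1'],0,0,0.]))[0,0]
    return np.array(c['position']),Rm(c['orientation'])@np.array([p[0],-p[1],-1])
def atz(c,f,uv,z):
    o,d=ray(c,f,uv); return o+d*(z-o[2])/d[2]
def proj(c,f,P):
    q=Rm(c['orientation']).T@(np.array(P)-np.array(c['position'])); x,y=q[0]/-q[2],-q[1]/-q[2]
    s=1+c['k1']*(x*x+y*y); return np.array([c['cx']+f*x*s,c['cy']+f*y*s])
def save(n,im): cv2.imwrite('pics/'+n,im[:,:,::-1])
E
python3 - <<'E'
from h import *
ims=[]
for n in ['scene','top']:
    im=viewer.read_camera(n); save(n+'0.png',im)
    c,f=cal(n); print(n,c,f)
    for t in ['box_center','rack','pile_foot','bar_tab','bar_swing','pivot','notch']:
        try: r=boxes_of(n,t); print(t,[(np.round(x['location']),round(x['conf'],2)) for x in r][:4])
        except Exception as e: print(t,e)
print(env.get_obs())
E
```

```text
scene {'fov_y': 47.33992867651222, 'cx': 284.16343900434606, 'cy': 213.25331957910964, 'k1': -0.015288622139129026, 'position': array([-0.06296115,  0.54748763,  0.89181553]), 'orientation': array([  48.18228081,    0.51310704, -139.29221022])} 479.0755559411489
box_center [(array([342., 193.]), 0.62)]
rack [(array([228., 247.]), 0.94)]
pile_foot [(array([229., 248.]), 0.84)]
bar_tab [(array([261., 253.]), 0.66)]
bar_swing [(array([253., 256.]), 0.83), (array([264., 254.]), 0.75)]
pivot [(array([226., 249.]), 0.69), (array([252., 258.]), 0.41)]
notch [(array([227., 253.]), 0.57)]
top {'fov_y': 47.1341994112834, 'cx': 285.6793986858881, 'cy': 205.1620045783971, 'k1': -0.07523653983891308, 'position': array([ 0.43454878, -0.09926343,  1.03956802]), 'orientation': array([  4.09848894,   0.138664  , -89.22995473])} 481.42434685132946
box_center [(array([406., 208.]), 0.62), (array([392., 278.]), 0.61)]
rack [(array([250., 162.]), 0.73)]
pile_foot [(array([251., 159.]), 0.94)]
bar_tab [(array([238., 207.]), 0.86)]
bar_swing [(array([231., 205.]), 0.87)]
pivot [(array([248., 159.]), 0.95)]
notch [(array([251., 158.]), 0.91)]
{'time_s': 0.8, 'qpos': array([73.57517291, 18.38857826, -4.01663326, 83.10796186,  1.29545227,
       78.54050635, -3.26028754]), 'joint_velocities': array([ 0.01031468,  0.06108393, -0.1396736 ,  0.01958343,  0.05100521,
        0.03726113,  0.01759224]), 'effort': array([ 3.71855208e-05, -4.91047382e+01, -4.03038478e-01, -3.12753725e+01,
       -6.38015801e-02,  3.36812600e-02,  1.37298983e-05]), 'tool_pos': array([ 0.19254541, -0.62085479,  0.18712095]), 'tool_rot': array([1.79991886e+02, 3.05073742e-03, 1.72339404e+01]), 'force': array([-0.4943503 ,  0.10384178,  0.42411587]), 'wrist_torque': array([-0.02997118, -0.01071361, -0.00762351]), 'grasp_force': 0.0, 'grip_width': 0.08720525514335867}
```

View pics/scene0.png

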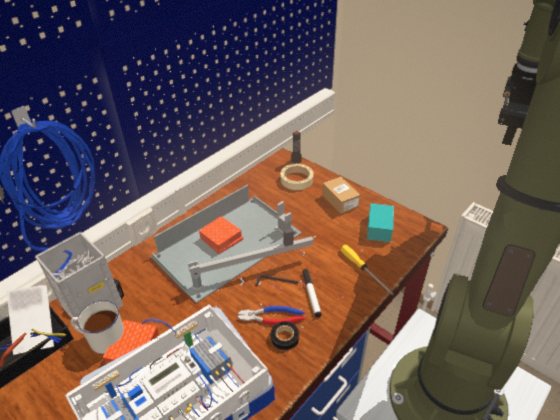

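View pics/top0.png

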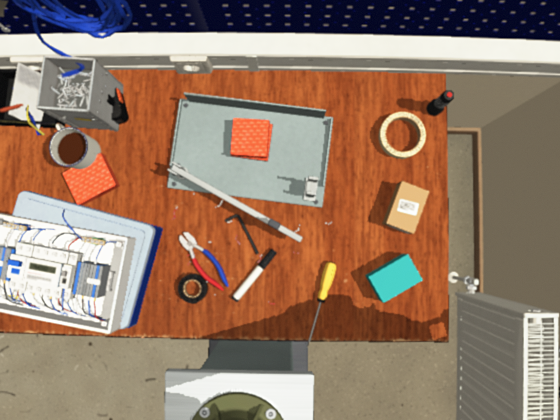

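The brown box is at top (407,207) and the turquoise look-alike at top (395,278); in the scene view they are at (342,193) and (381,222). Another orange carton lies at top (90,180), but the pile is the one in the rack, at (251,140). I choose the brown box and check it in a close crop.

Run:
```python
from h import *
im=viewer.read_camera('top'); c,f=cal('top')
for t in ['box_center','bar_swing','bar_tab','rack']:
    for m in masks_of('top',t)[:2]:
        p=m['pixels'].astype(np.uint8); ys,xs=np.nonzero(p)
        r=cv2.minAreaRect(np.c_[xs,ys].astype(np.float32)); print(t,m['conf'],p.sum(),np.round(cv2.boxPoints(r),1).tolist(), im[p>0].mean(0))
hsv=cv2.cvtColor(im,cv2.COLOR_RGB2HSV)
m=((hsv[:,:,0]<12)&(hsv[:,:,1]>150)&(hsv[:,:,2]>180)).astype(np.uint8); m[:, :210]=0; m[:,290:]=0;m[:110]=0;m[175:]=0
ys,xs=np.nonzero(m); print('pile',cv2.boxPoints(cv2.minAreaRect(np.c_[xs,ys].astype(np.float32))))
a=cv2.resize(im[85:255,155:345],None,fx=3,fy=3,interpolation=cv2.INTER_CUBIC)
b=cv2.resize(im[170:250,370:440],None,fx=3,fy=3,interpolation=cv2.INTER_CUBIC)
o=np.zeros((510,570+210,3),np.uint8); o[:,:570]=a; o[:240,570:]=b; save('crop.png',o)
```

```text
box_center 0.86 1537 [[381.70001220703125, 224.39999389648438], [398.0, 179.5], [429.6000061035156, 191.0], [413.29998779296875, 235.89999389648438]] [213.90435914 181.60767729 135.43201041]
box_center 0.75 1496 [[365.20001220703125, 274.6000061035156], [406.1000061035156, 251.1999969482422], [422.3999938964844, 279.79998779296875], [381.5, 303.1000061035156]] [ 69.72393048 195.77740642 186.35494652]
bar_swing 0.6 976 [[168.0, 171.3000030517578], [173.5, 161.0], [305.0, 232.60000610351562], [299.5, 242.8000030517578]] [192.45901639 189.21721311 179.50204918]
bar_swing 0.42 13869 [[161.8000030517578, 223.0], [179.39999389648438, 90.0999984741211], [334.1000061035156, 110.5999984741211], [316.5, 243.5]] [163.47826087 172.92969933 164.74972961]
bar_tab 0.7 1012 [[170.5, 170.6999969482422], [174.5, 163.60000610351562], [302.3999938964844, 235.8000030517578], [298.3999938964844, 242.89999389648438]] [188.67193676 184.85375494 175.08992095]
bar_tab 0.24 14134 [[161.5, 222.3000030517578], [179.8000030517578, 89.4000015258789], [335.1000061035156, 110.80000305175781], [316.79998779296875, 243.6999969482422]] [163.38573652 172.39804726 164.11383897]
rack 0.64 14054 [[160.0, 218.89999389648438], [181.10000610351562, 87.30000305175781], [336.70001220703125, 112.19999694824219], [315.6000061035156, 243.8000030517578]] [163.41546891 172.7219297  164.52895973]
pile [[228.9878   156.10976 ]
 [233.41461  116.268295]
 [271.93903  120.54878 ]
 [267.5122   160.39024 ]]
```

View pics/crop.png

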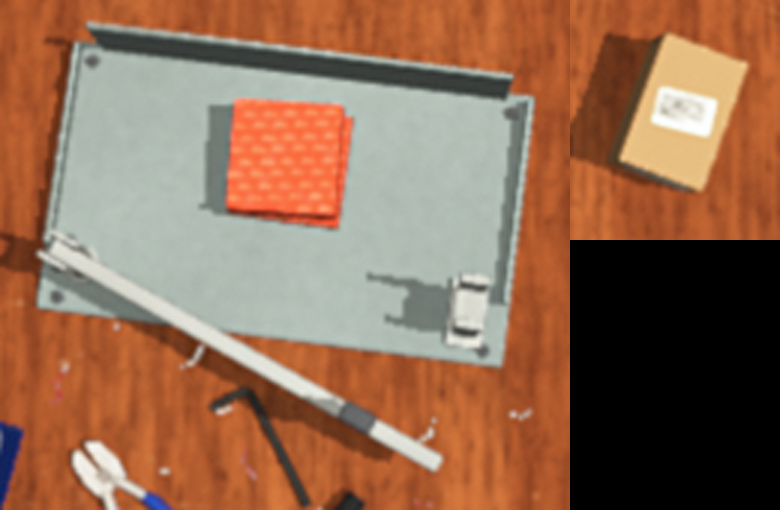

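The crop shows the brown box at full-image (406,208), with its top face corners clear. The pile's top centre is near (250,137), the keeper near (311,188), the dark tab near (274,224) and the bar's free end near (300,239).

```bash
cat > fit.py <<'E'
from h import *
from scipy.optimize import least_squares as LS
c,f=cal('top')
u=lambda x,y:np.array([155+(x+.5)/3-.5,85+(y+.5)/3-.5])
def W(p,q):
    cs,s=np.cos(p[2]),np.sin(p[2]); return np.array([p[0]+cs*q[0]-s*q[1],p[1]+s*q[0]+cs*q[1],q[2]])
for z in [0,.006]:
  for n,a in dict(fl=(38,307),fr=(502,366)).items(): print(n,np.round(atz(c,f,u(*a),z),4))
obs=[((None,.17,.006),(38,307)),((None,-.17,.006),(502,366)),((-.104,-.14,.075),(467,336)),((-.076,-.14,.095),(471,279))]
def res(p):
    r=[]
    for q,a in obs:
        q=list(q); 
        if q[0] is None:q[0]=p[3]
        r+=list(proj(c,f,W(p,q))-u(*a))
    return r
s=LS(res,[.6,-.05,-.1,-.12]); p=s.x; print('rack',np.round(p,4),np.degrees(p[2]),np.round(s.fun,2))
# pile: top face quad centre for z guesses
pc=np.mean([u(236,100),u(344,106),u(337,217),u(228,210)],0)
for z in [.03,.04,.05]: print('pile',z,atz(c,f,pc,z)-W(p,(0,0,z)))
# bar
piv=W(p,(-.09,.14,.065)); print('piv',piv,proj(c,f,piv+[0,0,.01]),'notch',W(p,(-.09,-.14,.065)))
def bar(sw,l,d,h):
    y=p[2]-sw; dr=np.array([np.sin(y)*np.cos(l),-np.cos(y)*np.cos(l),np.sin(l)]); up=np.array([-np.sin(y)*np.sin(l),np.cos(y)*np.sin(l),np.cos(l)])
    return piv+d*dr+h*up
s=LS(lambda x:np.r_[proj(c,f,bar(x[0],-.03,.294,.01))-u(435,464),proj(c,f,bar(x[0],-.03,.23,.055))-u(358,415)],[.4])
print('swing',s.x,s.fun,'tab',bar(s.x[0],-.03,.23,.032),'baryaw',np.degrees(p[2]-s.x[0]))
v=lambda x,y:np.array([370+(x-570+.5)/3-.5,170+(y+.5)/3-.5])
q=[atz(c,f,v(*a),.046) for a in [(667,34),(748,65),(702,191),(620,160)]]
print('box',np.mean(q,0),[np.linalg.norm(q[i]-q[i-1]) for i in range(4)])
d=q[0]-q[3]+q[1]-q[2]; print('boxyaw',np.degrees(np.arctan2(d[1],d[0])))
E
python3 fit.py
```

```text
fl [0.5453 0.163  0.    ]
fr [ 0.5068 -0.1744  0.    ]
fl [0.5447 0.1615 0.006 ]
fr [ 0.5064 -0.174   0.006 ]
rack [ 0.6443 -0.0181 -0.1116 -0.1194] -6.393563703673372 [-1.2   0.   -0.11 -0.19  0.16 -1.97  1.03  2.08]
pile 0.03 [ 6.04694165e-03 -6.61092574e-05  2.77555756e-17]
pile 0.04 [ 3.90902867e-03 -8.69539645e-04  3.46944695e-17]
pile 0.05 [ 1.77111569e-03 -1.67297003e-03  4.16333634e-17]
piv [0.57048848 0.13106586 0.065     ] [174.23682798 170.8198651 ] notch [ 0.53930843 -0.14719266  0.065     ]
swing [0.36734054] [2.41862251 0.3256369  0.14470509 1.24846106] tab [ 0.46410313 -0.07381659  0.09008664] baryaw -27.440626240135952
box [ 0.50505277 -0.34965072  0.046     ] [np.float64(0.09396499186113677), np.float64(0.060443148141997985), np.float64(0.09376559614228426), np.float64(0.06064755303879458)]
boxyaw -20.521833025823057
```

```bash
cat > g.py <<'E'
from h import *
def go(pos,ypr,base=None):
    """pos target TCP, ypr = rpy deg"""
    o=env.get_obs() if base is None else base
    Rc=Rm(o['tool_rot']); s=Rc.T@(np.array(pos)-np.array(o['tool_pos']))/.2
    r=R.from_matrix(Rc.T@Rm(ypr)).as_rotvec()/1.5
    return np.round(np.r_[s,r],3).tolist()
E
python3 - <<'E'
from g import *
print(go([.34,-.485,.2],[180,0,0])); print(go([.505,-.35,.19],[180,0,-20.5],dict(tool_pos=[.34,-.485,.2],tool_rot=[180,0,0])))
E
```

```text
[0.905, -0.43, -0.065, 0.0, 0.0, 0.201]
[0.825, -0.675, 0.05, 0.0, -0.0, 0.239]
```

Request:
apply_moves(
  moves=[
    [0.225,-0.11,-0.065,0,0,0.1,1],
    [0.45,-0.215,-0.065,0,0,0.201,1],
    [0.675,-0.32,-0.065,0,0,0.201,1],
    [0.905,-0.43,-0.065,0,0,0.201,1],
  ],
)

```text
time_s: 1.45
tool_pos: [0.3385, -0.4863, 0.2004]
tool_rot: [180.0, -0.0, -0.1]
force: [0.7, 0.0, 0.7]
grip_width: 0.0871
grasp_force: 0.0
```

Request:
apply_moves(
  moves=[
    [0.2,-0.165,0,0,0,0.1,1],
    [0.4,-0.33,0,0,0,0.2,1],
    [0.6,-0.5,0,0,0,0.239,1],
    [0.825,-0.675,0.05,0,0,0.239,1],
    [0.825,-0.675,0.05,0,0,0.239,1],
    [0.825,-0.675,0.05,0,0,0.239,1],
  ],
)

```text
time_s: 2.05
tool_pos: [0.5058, -0.3478, 0.1894]
tool_rot: [-179.8, 0.0, -20.1]
force: [-0.2, -0.4, 0.1]
grip_width: 0.0869
grasp_force: 0.0
```

Run:
```python
from g import *
o=env.get_obs();print(o['time_s'],o['tool_pos'],o['tool_rot'],o['qpos'])
c,f=cal('wrist'); im=viewer.read_camera('wrist'); save('w1.png',im); print(c)
for m in masks_of('wrist','box_center')[:2]:
    p=m['pixels'].astype(np.uint8); ys,xs=np.nonzero(p)
    b=cv2.boxPoints(cv2.minAreaRect(np.c_[xs,ys].astype(np.float32)))
    q=[atz(c,f,a,.046) for a in b]
    print(m['conf'],im[p>0].mean(0),b.tolist(),np.mean(q,0),np.round(q,4).tolist())
```

```text
2.05 [ 0.50582171 -0.3477502   0.18937655] [-1.79845802e+02  9.89593157e-03 -2.01140802e+01] [ 44.13608565  14.61238051 -14.44323596  87.99867295   3.53629169
  77.89096003 -80.71769894]
{'fov_y': 64.54727699424373, 'cx': 285.0230359882569, 'cy': 213.620950636329, 'k1': -0.04723926533243219, 'position': array([ 0.57747953, -0.37584466,  0.38630943]), 'orientation': array([ -16.1876071 ,    0.21698612, -110.12205927])}
0.93 [238.14678558 213.6352657  164.01802304] [[256.0, 142.0], [316.0, 142.0], [316.0, 233.0], [256.0, 233.0]] [ 0.50974284 -0.35073085  0.046     ] [[0.5656, -0.339, 0.046], [0.5449, -0.3957, 0.046], [0.4531, -0.3647, 0.046], [0.4754, -0.3035, 0.046]]
0.85 [ 77.4877451  194.47998366 188.06372549] [[259.29730224609375, 322.21624755859375], [309.54595947265625, 253.12432861328125], [357.8270263671875, 288.23785400390625], [307.578369140625, 357.32977294921875]] [ 0.36969413 -0.32701998  0.046     ] [[0.3698, -0.2659, 0.046], [0.4332, -0.3505, 0.046], [0.3731, -0.3883, 0.046], [0.3027, -0.3034, 0.046]]
```

View pics/w1.png

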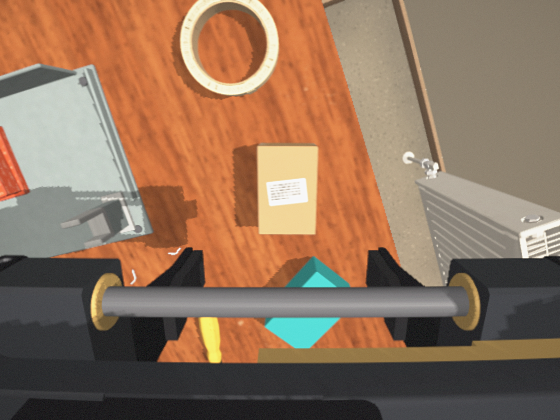

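The wrist view shows the brown box top face spanning columns 258–317 and rows 146–234. The turquoise one is at (308,300). The box fix agrees with the top camera to about 3 mm. Descending.

Request:
apply_moves(
  moves=[
    [0.007,0.009,0.2,0,0,0,1],
    [0.007,0.009,0.4,0,0,0,1],
    [0.007,0.009,0.6,0,0,0,1],
    [0.007,0.009,0.75,0,0,0,1],
    [0.007,0.009,0.83,0,0,0,1],
    [0.007,0.009,0.877,0,0,0,1],
    [0.007,0.009,0.877,0,0,0,1],
    [0.007,0.009,0.877,0,0,0,0.5],
    [0.007,0.009,0.877,0,0,0,0.5],
    [0.007,0.009,0.877,0,0,0,0.5],
    [0.007,0.009,0.877,0,0,0,0.5],
    [0.007,0.009,0.877,0,0,0,0.5],
    [0.007,0.009,0.877,0,0,0,0.5],
  ],
  grip_force=15,
)

```text
time_s: 3.45
tool_pos: [0.5031, -0.3549, 0.0148]
tool_rot: [180.0, -0.0, -20.6]
force: [0.5, 0.4, 0.2]
grip_width: 0.048
grasp_force: 0.0
```

Run:
```python
from g import *
o=env.get_obs();print(o['time_s'],o['tool_pos'],o['tool_rot'],o['grip_width'],o['grasp_force'])
im=viewer.read_camera('wrist'); a=viewer.read_camera('top')
save('w2.png',np.hstack([cv2.resize(im,(440,330)),cv2.resize(a[160:310,330:450],(264,330))]))
```

```text
3.45 [ 0.50308749 -0.35486546  0.01480728] [ 1.79991096e+02 -1.02825048e-02 -2.05738916e+01] 0.04798747579081319 0.0
```

View pics/w2.png

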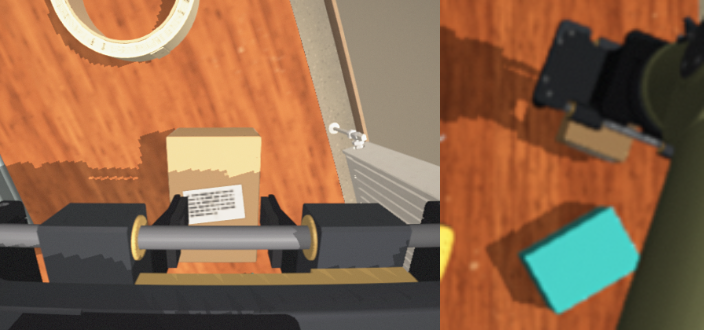

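Run:
```python
from g import *
c,f=cal('wrist');o=env.get_obs(); Rc=Rm(o['tool_rot']);t=o['tool_pos']
print('tcp',proj(c,f,t)*440/560, 'grasp',proj(c,f,t-.019*Rc[:,2])*440/560)
for s in(-.024,.024,-.031,.031): print(s,proj(c,f,t-.019*Rc[:,2]+s*Rc[:,1])*440/560)
k=560/440
for uv in [(167,137),(259,137),(258,262),(178,262)]: print(uv,atz(c,f,np.array(uv)*k,.046))
for uv in [(167,128),(259,128)]: print(uv,atz(c,f,np.array(uv)*k,.0),atz(c,f,np.array(uv)*k,.046))
```

```text
tcp [222.69670761 191.40616579] grasp [222.55095493 200.82050092]
-0.024 [190.00035914 200.78496211]
0.024 [255.11640147 200.80748305]
-0.031 [180.52993334 200.76546156]
0.031 [264.59673205 200.79452817]
(167, 137) [ 0.56172709 -0.33906817  0.046     ]
(259, 137) [ 0.54102171 -0.39414143  0.046     ]
(258, 262) [ 0.45263546 -0.36403653  0.046     ]
(178, 262) [ 0.4734469  -0.30834709  0.046     ]
(167, 128) [ 0.56488137 -0.32984469  0.        ] [ 0.56699567 -0.34140438  0.046     ]
(259, 128) [ 0.53865438 -0.39956885  0.        ] [ 0.546471 -0.395969  0.046   ]
```

Request:
apply_moves(
  moves=[
    [0,0,0,0,0,0,0.4],
    [0,0,0,0,0,0,0.4],
    [0,0,0,0,0,0,0.4],
  ],
)

```text
time_s: 3.85
tool_pos: [0.503, -0.3549, 0.0146]
tool_rot: [180.0, 0.0, -20.6]
force: [-0.3, 0.5, -0.2]
grip_width: 0.0361
grasp_force: 0.0
```

Run:
```python
from g import *
o=env.get_obs();print(o['time_s'],o['tool_pos'],o['tool_rot'],o['grip_width'],o['grasp_force'],o['force'])
im=viewer.read_camera('wrist')
save('w3.png',cv2.resize(im[130:350,130:430],None,fx=2.5,fy=2.5))
```

```text
3.85 [ 0.50300941 -0.3548632   0.01461522] [ 1.79997878e+02  4.14703212e-03 -2.05794677e+01] 0.03607588176940919 0.0 [-0.25321703  0.46718843 -0.16486964]
```

View pics/w3.png

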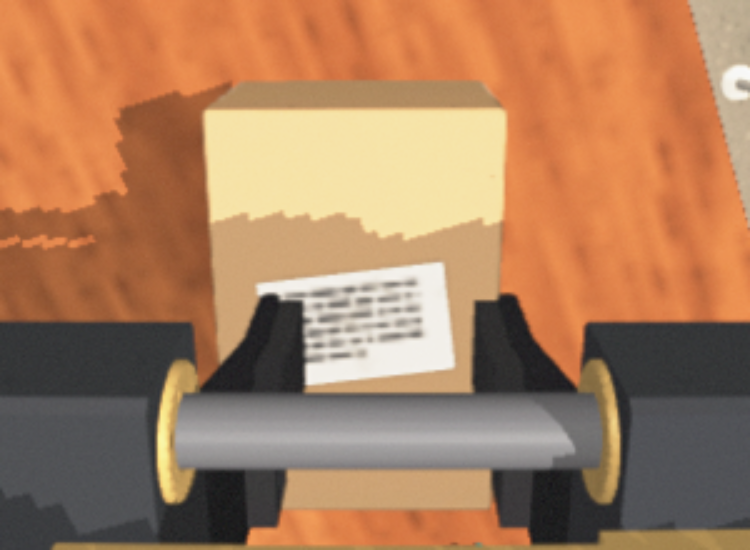

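Run:
```python
from g import *
c,f=cal('wrist');o=env.get_obs(); Rc=Rm(o['tool_rot']);t=o['tool_pos']
print(np.array(c['position'])-t)
for h in (0,.015,.031,.045):
  print(h,[np.round((proj(c,f,t+Rc@[.0095,s,-h])-130)*2.5) for s in(-.018,.018)])
im=viewer.read_camera('scene'); save('s3.png',cv2.resize(im[120:280,260:460],None,fx=4,fy=3.75)[:600])
p=viewer.get_calibration('scene')
c,f=cal('scene'); print('tip in crop',(proj(c,f,t)-[260,120])*[4,3.75], 'grasp+50',(proj(c,f,t+[0,0,.07])-[260,120])*[4,3.75])
```

```text
[ 0.07161422 -0.0281791   0.19692013]
0 [array([312., 249.]), array([456., 249.])]
0.015 [array([306., 269.]), array([461., 269.])]
0.031 [array([299., 295.]), array([467., 295.])]
0.045 [array([292., 322.]), array([473., 322.])]
tip in crop [330.88651878 284.72038977] grasp+50 [338.22618126 211.5698901 ]
```

View pics/s3.png

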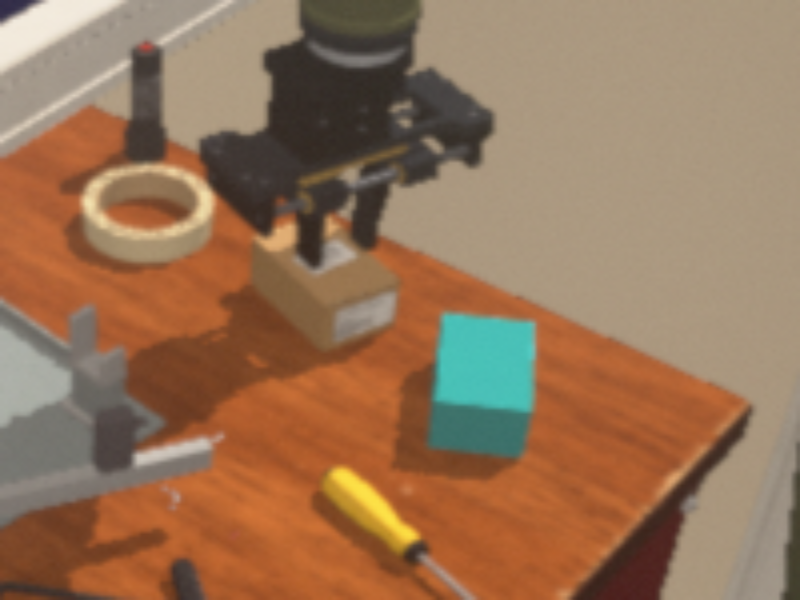

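The fingers are drawn passing through the box top, with the opening at 36 mm, no grip force and no contact force. Both the wrist and scene views agree on this. I'll open, rise, centre better and test contact again.

Request:
apply_moves(
  moves=[
    [0,0,0,0,0,0,1],
    [0,0,0,0,0,0,1],
    [0,0,0,0,0,0,1],
    [0,0,0,0,0,0,1],
    [0,0,0,0,0,0,1],
    [0,0,0,0,0,0,1],
    [0.008,-0.029,-0.2,0,0,0,1],
    [0.008,-0.029,-0.25,0,0,0,1],
    [0.008,-0.029,-0.25,0,0,0,1],
  ],
)

```text
time_s: 4.85
tool_pos: [0.5084, -0.351, 0.0672]
tool_rot: [179.9, -0.3, -20.6]
force: [-0.1, -1.1, -0.5]
grip_width: 0.0867
grasp_force: 0.0
```

Run:
```python
from g import *
o=env.get_obs();print(o['time_s'],o['tool_pos'],o['tool_rot'],o['grip_width'])
c,f=cal('wrist'); im=viewer.read_camera('wrist')
for m in masks_of('wrist','box_center')[:2]:
    p=m['pixels'].astype(np.uint8); ys,xs=np.nonzero(p)
    b=cv2.boxPoints(cv2.minAreaRect(np.c_[xs,ys].astype(np.float32)))
    q=[atz(c,f,a,.046) for a in b]
    print(m['conf'],im[p>0].mean(0),b.tolist(),np.mean(q,0),np.round(q,4).tolist())
im=viewer.read_camera('top')
for m in masks_of('top','box_center')[:3]: print('top',m['conf'],m['location'],im[m['pixels']].mean(0))
```

```text
4.85 [ 0.50844375 -0.35101113  0.0671998 ] [179.91955755  -0.28632192 -20.55956933] 0.08671287362031316
0.84 [222.85632748 196.71256577 150.76554   ] [[237.0, 158.0], [328.0, 158.0], [328.0, 286.0], [237.0, 286.0]] [ 0.51349443 -0.35206749  0.046     ] [[0.5673, -0.3406, 0.046], [0.5464, -0.3963, 0.046], [0.4584, -0.3668, 0.046], [0.4818, -0.3046, 0.046]]
0.79 [ 60.27091907 138.55006859 131.86694102] [[288.5163879394531, 318.4658508300781], [366.5108947753906, 317.1438903808594], [367.0169372558594, 346.9997253417969], [289.0224304199219, 348.3216857910156]] [ 0.42021204 -0.35400886  0.046     ] [[0.443, -0.3303, 0.046], [0.4231, -0.3858, 0.046], [0.3971, -0.3786, 0.046], [0.4177, -0.3213, 0.046]]
top 0.96 [393.4, 276.5] [ 70.4193754  192.44231995 182.85149777]
top 0.74 [402.3, 222.1] [171.09059233 135.85191638  92.49477352]
```

Request:
apply_moves(
  moves=[
    [0,0,0.12,0,0,0,1],
    [0,0,0.22,0,0,0,1],
    [0,0,0.266,0,0,0,1],
    [0,0,0.266,0,0,0,0.62],
    [0,0,0.266,0,0,0,0.62],
    [0,0,0.266,0,0,0,0.62],
    [0,0,0.266,0,0,0,0.62],
    [0,0,0.266,0,0,0,0.62],
    [0,0,0.266,0,0,0,0.62],
  ],
  grip_force=20,
)

```text
time_s: 5.95
tool_pos: [0.5068, -0.3502, 0.0119]
tool_rot: [180.0, -0.0, -20.6]
force: [-0.1, -0.2, -0.2]
grip_width: 0.0552
grasp_force: 0.0
```

Request:
apply_moves(
  moves=[
    [0,0,0,0,0,0,0],
    [0,0,0,0,0,0,0],
    [0,0,0,0,0,0,0],
    [0,0,0,0,0,0,0],
    [0,0,0,0,0,0,0],
    [0,0,0,0,0,0,0],
    [0,0,0,0,0,0,0],
    [0,0,0,0,0,0,0],
    [0,0,0,0,0,0,0],
    [0,0,0,0,0,0,0],
  ],
  grip_force=15,
)

```text
time_s: 6.95
tool_pos: [0.5065, -0.35, 0.0115]
tool_rot: [180.0, 0.0, -20.6]
force: [0.2, 0.1, -0.4]
grip_width: 0.0002
grasp_force: 0.0
```

Run:
```python
from g import *
o=env.get_obs();print(o)
im=viewer.read_camera('wrist'); s=viewer.read_camera('scene')
save('w4.png',np.hstack([cv2.resize(im[130:350,130:430],(400,293)),cv2.resize(s[150:260,270:420],(400,293))]))
```

```text
{'time_s': 6.95, 'qpos': array([ 43.40443664,  22.97205165, -13.69073746,  98.67047639,
         6.18782881,  59.09173017, -83.00426857]), 'joint_velocities': array([ 0.04173578, -0.00924003,  0.02510194,  0.06161291, -0.07965228,
       -0.02062905,  0.02838057]), 'effort': array([ 1.90541308e-03, -4.87198091e+01, -2.55394042e+00, -2.73217839e+01,
       -2.77084991e-02, -6.98331767e-02, -3.70073133e-05]), 'tool_pos': array([ 0.50654764, -0.35001837,  0.01147961]), 'tool_rot': array([ 1.79993662e+02,  1.49607418e-04, -2.05798899e+01]), 'force': array([ 0.22279227,  0.08664881, -0.44297232]), 'wrist_torque': array([0.09555349, 0.06494689, 0.00570964]), 'grasp_force': 0.0, 'grip_width': 0.0001997502522086787}
```

View pics/w4.png

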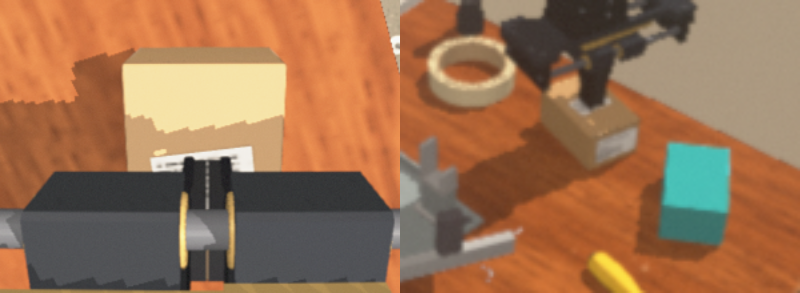

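The fingers shut completely inside the drawn box with no force, and the box did not move. So no contact acts between fingers and box. I'll check whether the fingers feel anything at all by touching the bench lightly.

Request:
apply_moves(
  moves=[
    [0,0,0.03,0,0,0,0],
    [0,0,0.045,0,0,0,0],
    [0,0,0.055,0,0,0,0],
    [0,0,0.062,0,0,0,0],
    [0,0,0.067,0,0,0,0],
    [0,0,0.067,0,0,0,0],
  ],
)

```text
time_s: 7.65
tool_pos: [0.5071, -0.3504, 0.0106]
tool_rot: [179.9, -0.0, -20.6]
force: [-23.9, 15.0, 67.2]
grip_width: 0.0004
grasp_force: 33.5
```

Request:
apply_moves(
  moves=[
    [0,0,-0.1,0,0,0,0],
    [0,0,-0.3,0,0,0,0.3],
    [0,0,-0.45,0,0,0,1],
    [0,0,-0.45,0,0,0,1],
  ],
)

```text
time_s: 8.05
tool_pos: [0.5098, -0.352, 0.0936]
tool_rot: [179.9, -0.5, -20.6]
force: [0.3, -0.9, 0.7]
grip_width: 0.0171
grasp_force: 0.0
```

Run:
```python
from g import *
o=env.get_obs();print(o['time_s'],o['tool_pos'],o['force'])
c,f=cal('wrist'); im=viewer.read_camera('wrist'); 
for m in masks_of('wrist','box_center')[:2]:
    p=m['pixels'].astype(np.uint8); ys,xs=np.nonzero(p)
    b=cv2.boxPoints(cv2.minAreaRect(np.c_[xs,ys].astype(np.float32)))
    q=[atz(c,f,a,.046) for a in b]
    print(m['conf'],im[p>0].mean(0),np.mean(q,0),np.round(q,4).tolist())
```

```text
8.05 [ 0.50984974 -0.35204311  0.09361049] [ 0.25372717 -0.85403093  0.72307278]
0.82 [238.54296404 219.63456433 174.04839488] [ 0.50993943 -0.35078926  0.046     ] [[0.4763, -0.3015, 0.046], [0.567, -0.3411, 0.046], [0.5449, -0.3971, 0.046], [0.4516, -0.3636, 0.046]]
0.57 [ 62.11094675 141.16420118 135.06508876] [ 0.41223134 -0.327776    0.046     ] [[0.4057, -0.3047, 0.046], [0.4332, -0.316, 0.046], [0.419, -0.3504, 0.046], [0.391, -0.3401, 0.046]]
```

Request:
apply_moves(
  moves=[
    [-0.08,-0.22,0,0,0,0,0],
    [-0.167,-0.445,0,0,0,0,0],
    [-0.167,-0.445,0.15,0,0,0,0],
    [-0.167,-0.445,0.3,0,0,0,0],
    [-0.167,-0.445,0.38,0,0,0,0],
    [-0.167,-0.445,0.41,0,0,0,0],
    [-0.167,-0.445,0.42,0,0,0,0],
    [-0.167,-0.445,0.42,0,0,0,0],
  ],
)

```text
time_s: 8.95
tool_pos: [0.5066, -0.255, 0.004]
tool_rot: [-180.0, 0.0, -20.6]
force: [0.7, -0.6, 0.7]
grip_width: 0.0001
grasp_force: 0.0
```

Away from the box the tip reaches 4 mm without contact, but inside the box it met something solid at about 10.6 mm. The box's solid part may lie only near the bottom, so I'll grasp lower, with the tips about 3 mm above the bench.

Request:
apply_moves(
  moves=[
    [0,0,-0.2,0,0,0,0.5],
    [0,0,-0.4,0,0,0,1],
    [0.08,0.22,-0.4,0,0,0,1],
    [0.167,0.445,-0.4,0,0,0,1],
    [0.167,0.445,-0.4,0,0,0,1],
    [0.167,0.445,-0.4,0,0,0,1],
    [0.167,0.445,-0.4,0,0,0,1],
    [0.167,0.445,-0.2,0,0,0,1],
    [0.167,0.445,-0.05,0,0,0,1],
    [0.167,0.445,-0.025,0,0,0,1],
    [0.167,0.445,-0.005,0,0,0,1],
    [0.167,0.445,-0.005,0,0,0,1],
  ],
)

```text
time_s: 10.15
tool_pos: [0.5077, -0.3498, 0.0062]
tool_rot: [180.0, -0.1, -20.5]
force: [-0.1, -0.0, -0.3]
grip_width: 0.0844
grasp_force: 0.0
```

Request:
apply_moves(
  moves=[
    [0,0,0,0,0,0,0.6],
    [0,0,0,0,0,0,0.6],
    [0,0,0,0,0,0,0.6],
    [0,0,0,0,0,0,0.6],
    [0,0,0,0,0,0,0.6],
    [0,0,0,0,0,0,0.6],
  ],
  grip_force=10,
)

```text
time_s: 10.75
tool_pos: [0.5069, -0.3501, 0.0056]
tool_rot: [180.0, -0.0, -20.6]
force: [0.3, 0.3, 3.0]
grip_width: 0.062
grasp_force: 10.0
```

Request:
apply_moves(
  moves=[
    [0,0,0,0,0,0,0.8],
    [0,0,0.012,0,0,0,0.8],
    [0,0,0.012,0,0,0,0.6],
    [0,0,0.012,0,0,0,0.6],
    [0,0,0.012,0,0,0,0.6],
    [0,0,0.012,0,0,0,0.6],
    [0,0,0.012,0,0,0,0.6],
    [0,0,-0.02,0,0,0,0.6],
    [0,0,-0.07,0,0,0,0.6],
    [0,0,-0.12,0,0,0,0.6],
    [0,0,-0.12,0,0,0,0.6],
    [0,0,-0.12,0,0,0,0.6],
  ],
  grip_force=25,
)

```text
time_s: 11.95
tool_pos: [0.507, -0.3503, 0.0299]
tool_rot: [180.0, -0.1, -20.6]
force: [-0.4, -0.2, -2.1]
grip_width: 0.0616
grasp_force: 25.0
```

Run:
```python
from g import *
o=env.get_obs();print(o['time_s'],o['tool_pos'],o['force'],o['wrist_torque'],o['grip_width'],o['grasp_force'])
c,f=cal('wrist'); im=viewer.read_camera('wrist'); s=viewer.read_camera('scene')
save('w5.png',np.hstack([cv2.resize(im[130:350,130:430],(400,293)),cv2.resize(s[150:260,270:420],(400,293))]))
```

```text
11.95 [ 0.50699423 -0.3503434   0.02988653] [-0.44273485 -0.17074689 -2.13704342] [0.06357494 0.03291909 0.02667273] 0.06162124841478118 24.999348521232605
```

View pics/w5.png

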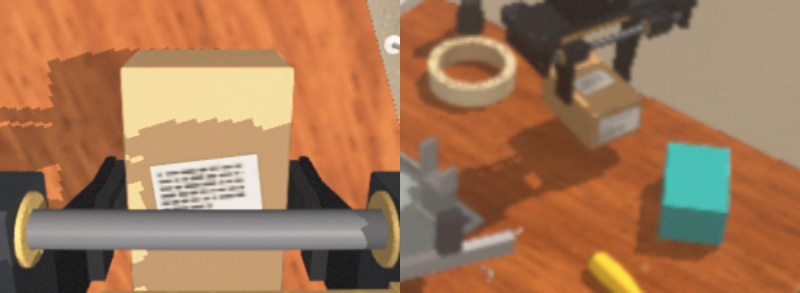

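The box hangs in the gripper: both views show it lifted and level, and the force reads 2.1 N. Now I carry it over the pile.

Run:
```python
from g import *
print(go([.507,-.35,.15],[180,0,-20.6]))
print(go([.57,-.19,.15],[180,0,-13])); b=dict(tool_pos=[.57,-.19,.15],tool_rot=[180,0,-13])
print(go([.646,-.0185,.15],[180,0,-6.4],b))
```

```text
[0.003, -0.001, -0.606, 0.0, 0.0, 0.0]
[0.017, -0.86, -0.606, 0.0, 0.0, -0.088]
[0.177, -0.921, -0.0, -0.0, 0.0, -0.077]
```

Request:
apply_moves(
  moves=[
    [0,0,-0.15,0,0,0,0.6],
    [0,0,-0.3,0,0,0,0.6],
    [0,0,-0.45,0,0,0,0.6],
    [0,-0.1,-0.606,0,0,-0.01,0.6],
    [0.005,-0.25,-0.606,0,0,-0.03,0.6],
    [0.01,-0.4,-0.606,0,0,-0.05,0.6],
    [0.015,-0.55,-0.606,0,0,-0.07,0.6],
    [0.017,-0.7,-0.606,0,0,-0.08,0.6],
    [0.017,-0.86,-0.606,0,0,-0.088,0.6],
  ],
)

```text
time_s: 12.95
tool_pos: [0.57, -0.1893, 0.1497]
tool_rot: [180.0, 0.1, -13.0]
force: [0.2, -0.2, -2.0]
grip_width: 0.062
grasp_force: 25.0
```

Request:
apply_moves(
  moves=[
    [0.03,-0.15,0,0,0,-0.015,0.6],
    [0.06,-0.3,0,0,0,-0.03,0.6],
    [0.09,-0.45,0,0,0,-0.045,0.6],
    [0.12,-0.6,0,0,0,-0.06,0.6],
    [0.15,-0.75,0,0,0,-0.077,0.6],
    [0.17,-0.87,0,0,0,-0.077,0.6],
    [0.177,-0.921,0,0,0,-0.077,0.6],
    [0.177,-0.921,0,0,0,-0.077,0.6],
    [0.177,-0.921,0,0,0,-0.077,0.6],
    [0.177,-0.921,0,0,0,-0.077,0.6],
  ],
)

```text
time_s: 13.95
tool_pos: [0.6457, -0.0214, 0.15]
tool_rot: [179.9, 0.0, -6.6]
force: [0.3, -1.4, -1.5]
grip_width: 0.0618
grasp_force: 25.0
```

Run:
```python
from g import *
o=env.get_obs();print(o['time_s'],o['tool_pos'],o['tool_rot'],o['force'],o['grip_width'],o['qpos'])
c,f=cal('wrist'); im=viewer.read_camera('wrist'); save('w6.png',im)
s=viewer.read_camera('scene'); save('s6.png',s); t=viewer.read_camera('top'); save('t6.png',t)
def o_(im):
    h=cv2.cvtColor(im,cv2.COLOR_RGB2HSV); m=((h[:,:,0]<12)&(h[:,:,1]>170)&(h[:,:,2]>180)).astype(np.uint8); return m
for n in ['wrist','scene','top']:
    for k in ['box_center','pile_foot','bar_tab']:
        print(n,k,[(np.round(x['location']),round(x['conf'],2)) for x in boxes_of(n,k)][:2])
```

```text
13.95 [ 0.64574657 -0.02136488  0.15004812] [ 1.79903262e+02  2.38782155e-02 -6.56867953e+00] [ 0.26678018 -1.36330756 -1.4946931 ] 0.06177123957568661 [  19.86574647   21.04036212  -26.14188785   85.84040683    9.50358018
   75.34654496 -103.74624279]
wrist box_center [(array([286., 240.]), 0.83)]
wrist pile_foot [(array([269., 151.]), 0.94)]
wrist bar_tab [(array([221., 323.]), 0.57)]
scene box_center [(array([380., 225.]), 0.9)]
scene pile_foot [(array([228., 252.]), 0.91)]
scene bar_tab [(array([259., 252.]), 0.6)]
top box_center [(array([393., 278.]), 0.66)]
top pile_foot [(array([296., 164.]), 0.88)]
top bar_tab [(array([284., 230.]), 0.65)]
```

```bash
cat > pile.py <<'E'
from g import *
from scipy.optimize import minimize
S=4; D=[]
for n,w in [('scene',(190,270,205,260)),('top',(215,285,105,170))]:
    im=cv2.imread('pics/%s0.png'%n)[:,:,::-1]; c,f=cal(n)
    x0,x1,y0,y1=w; im=cv2.resize(im[y0:y1,x0:x1],None,fx=S,fy=S,interpolation=cv2.INTER_CUBIC)
    h=cv2.cvtColor(im,cv2.COLOR_RGB2HSV); m=(((h[:,:,0]<13)|(h[:,:,0]>172))&(h[:,:,1]>130)&(h[:,:,2]>90)).astype(np.uint8)
    k,l,st,_=cv2.connectedComponentsWithStats(m); m=(l==1+np.argmax(st[1:,4])).astype(np.uint8); print(n,m.sum()/16,st[1:,4].max()/16)
    D.append((m,c,f,x0,y0))
def cost(p):
    x,y,yw,h=p; t=0
    for m,c,f,x0,y0 in D:
        P=[]
        for a in(-.04,.04):
            for b in(-.04,.04):
                for z in(.006,h): P.append((proj(c,f,(x+np.cos(yw)*a-np.sin(yw)*b,y+np.sin(yw)*a+np.cos(yw)*b,z))-[x0-.5,y0-.5])*S-.5)
        r=np.zeros_like(m); cv2.fillConvexPoly(r,np.round(cv2.convexHull(np.array(P,np.float32))*16).astype(np.int32),1,shift=4)
        t+=(r^m).sum()/16
    return t
best=min((minimize(cost,[.645,-.018,-.08,h],method='Nelder-Mead',options=dict(initial_simplex=[[.645,-.018,-.08,h],[.651,-.018,-.08,h],[.645,-.012,-.08,h],[.645,-.018,0,h],[.645,-.018,-.08,h+.008]])) for h in(.033,.042,.05)),key=lambda r:r.fun)
print(best.x,best.fun)
o=env.get_obs();print(o['tool_pos'],o['force'])
E
python3 pile.py
```

```text
scene 964.6875 964.6875
top 1511.5625 1511.5625
[ 0.6510617  -0.01828699 -0.09617008  0.03099291] 150.8125
[ 0.64618932 -0.01863226  0.15023513] [-0.00811918  0.18539048 -2.52201064]
```

Request:
apply_moves(
  moves=[
    [0.015,0,0.15,0,0,0,0.6],
    [0.015,0,0.3,0,0,0,0.6],
    [0.015,0,0.4,0,0,0,0.6],
    [0.015,0,0.44,0,0,0,0.6],
    [0.015,0,0.455,0,0,0,0.6],
    [0.015,0,0.465,0,0,0,0.6],
    [0.015,0,0.475,0,0,0,0.6],
    [0.015,0,0.475,0,0,0,0.6],
  ],
)

```text
time_s: 15.35
tool_pos: [0.6498, -0.019, 0.0561]
tool_rot: [180.0, -0.1, -6.4]
force: [0.9, 0.9, -2.4]
grip_width: 0.0617
grasp_force: 25.0
```

Request:
apply_moves(
  moves=[
    [0,0,0.01,0,0,0,0.6],
    [0,0,0.02,0,0,0,0.6],
    [0,0,0.03,0,0,0,0.6],
    [0,0,0.03,0,0,0,0.6],
  ],
)

```text
time_s: 15.75
tool_pos: [0.6488, -0.0191, 0.0488]
tool_rot: [180.0, 0.0, -6.4]
force: [-0.3, -0.4, -2.5]
grip_width: 0.0613
grasp_force: 25.0
```

Request:
apply_moves(
  moves=[
    [0,0,0.01,0,0,0,0.6],
    [0,0,0.02,0,0,0,0.6],
    [0,0,0.02,0,0,0,0.6],
  ],
)

```text
time_s: 16.05
tool_pos: [0.6488, -0.0191, 0.0448]
tool_rot: [180.0, 0.0, -6.4]
force: [-0.6, -0.1, -2.0]
grip_width: 0.0618
grasp_force: 25.0
```

Request:
apply_moves(
  moves=[
    [0,0,0.01,0,0,0,0.6],
    [0,0,0.01,0,0,0,0.6],
  ],
)

```text
time_s: 16.25
tool_pos: [0.6489, -0.019, 0.0429]
tool_rot: [180.0, 0.0, -6.4]
force: [-0.5, -0.5, -2.1]
grip_width: 0.0618
grasp_force: 25.0
```

Request:
apply_moves(
  moves=[
    [0,0,0.01,0,0,0,0.6],
    [0,0,0.01,0,0,0,0.6],
  ],
)

```text
time_s: 16.45
tool_pos: [0.649, -0.019, 0.0409]
tool_rot: [180.0, 0.0, -6.4]
force: [-0.0, 0.6, -2.9]
grip_width: 0.0617
grasp_force: 25.0
```

Request:
apply_moves(
  moves=[
    [0,0,0.01,0,0,0,0.6],
    [0,0,0.01,0,0,0,0.6],
  ],
)

```text
time_s: 16.65
tool_pos: [0.6494, -0.019, 0.0397]
tool_rot: [180.0, -0.0, -6.4]
force: [-0.9, -0.2, 0.1]
grip_width: 0.0618
grasp_force: 25.0
```

Request:
apply_moves(
  moves=[
    [0,0,0.008,0,0,0,0.6],
    [0,0,0.008,0,0,0,0.6],
  ],
)

```text
time_s: 16.85
tool_pos: [0.6495, -0.019, 0.0396]
tool_rot: [180.0, -0.0, -6.4]
force: [-4.3, -0.8, 8.7]
grip_width: 0.0614
grasp_force: 25.0
```

It touched down at TCP 39.7 mm, which puts the pile top at about 37 mm and within the stated range. I'll ease the pressure and then open.

Request:
apply_moves(
  moves=[
    [0,0,-0.008,0,0,0,0.6],
    [0,0,-0.008,0,0,0,0.6],
  ],
  grip_force=10,
)

```text
time_s: 17.05
tool_pos: [0.6495, -0.019, 0.0396]
tool_rot: [180.0, -0.0, -6.4]
force: [-0.6, -0.9, 1.6]
grip_width: 0.0618
grasp_force: 10.0
```

Request:
apply_moves(
  moves=[
    [0,0,0,0,0,0,0.85],
    [0,0,0,0,0,0,1],
    [0,0,0,0,0,0,1],
    [0,0,0,0,0,0,1],
    [0,0,0,0,0,0,1],
    [0,0,-0.1,0,0,0,1],
    [0,0,-0.3,0,0,0,1],
    [0,0,-0.5,0,0,0,1],
    [0,0,-0.7,0,0,0,1],
    [0,0,-0.7,0,0,0,1],
  ],
)

```text
time_s: 18.05
tool_pos: [0.6532, -0.0185, 0.1866]
tool_rot: [-180.0, -0.7, -6.4]
force: [-0.1, -0.5, 0.7]
grip_width: 0.087
grasp_force: 0.0
```

Run:
```python
from g import *
o=env.get_obs();print(o['time_s'],o['tool_pos'],o['tool_rot'],o['qpos'])
# to look pose behind bar/keeper
print(go([.47,-.09,.2],[180,0,60]))
```

```text
18.05 [ 0.65315139 -0.01854875  0.18656434] [-179.95426791   -0.6773075    -6.40187063] [  19.70817306   20.24448987  -26.46562148   82.64955968    9.14712544
   78.54213478 -103.45620844]
[-0.869, 0.457, -0.078, 0.004, -0.007, -0.773]
```

Request:
apply_moves(
  moves=[
    [-0.11,0.057,-0.078,0,0,-0.097,1],
    [-0.22,0.114,-0.078,0,0,-0.194,1],
    [-0.33,0.171,-0.078,0,0,-0.29,1],
    [-0.44,0.228,-0.078,0,0,-0.387,1],
    [-0.55,0.285,-0.078,0,0,-0.484,1],
    [-0.66,0.342,-0.078,0,0,-0.58,1],
    [-0.77,0.4,-0.078,0,0,-0.677,1],
    [-0.869,0.457,-0.078,0,0,-0.773,1],
    [-0.869,0.457,-0.078,0,0,-0.773,1],
    [-0.869,0.457,-0.078,0,0,-0.773,1],
  ],
)

```text
time_s: 19.05
tool_pos: [0.4662, -0.0906, 0.1948]
tool_rot: [180.0, 0.0, 59.9]
force: [0.4, 0.0, 0.3]
grip_width: 0.087
grasp_force: 0.0
```

Run:
```python
from g import *
o=env.get_obs();print(o['time_s'],o['tool_pos'],o['tool_rot'],o['qpos'])
c,f=cal('wrist'); a=viewer.read_camera('wrist')
for k in ['bar_tab','bar_swing','notch','box_center','rack']:
    print(k,[(np.round(x['location']),round(x['conf'],2)) for x in boxes_of('wrist',k)][:2])
b=viewer.read_camera('top')
save('m7.png',np.hstack([a,cv2.resize(b[85:265,160:345],(240,234))[:420] if 0 else cv2.copyMakeBorder(cv2.resize(b[85:265,160:345],(240,234)),0,186,0,0,cv2.BORDER_CONSTANT)]))
g=cv2.cvtColor(a,cv2.COLOR_RGB2HSV)
print(c)
```

```text
19.05 [ 0.46622277 -0.09061815  0.19475436] [1.79960257e+02 7.79123784e-03 5.98895633e+01] [ 37.43955616  -2.43647769 -28.59706463 105.45502475  -1.17604721
  76.65300269 -20.97533563]
bar_tab [(array([274., 109.]), 0.56)]
bar_swing [(array([277., 116.]), 0.61)]
notch [(array([378., 112.]), 0.58)]
box_center [(array([289., 343.]), 0.92), (array([415.,  36.]), 0.79)]
rack [(array([378., 112.]), 0.62)]
{'fov_y': 64.54727699424373, 'cx': 285.0230359882569, 'cy': 213.620950636329, 'k1': -0.04723926533243219, 'position': array([ 0.50454606, -0.02589276,  0.39164763]), 'orientation': array([-1.61013376e+01,  3.06661812e-03, -3.01206313e+01])}
```

View pics/m7.png

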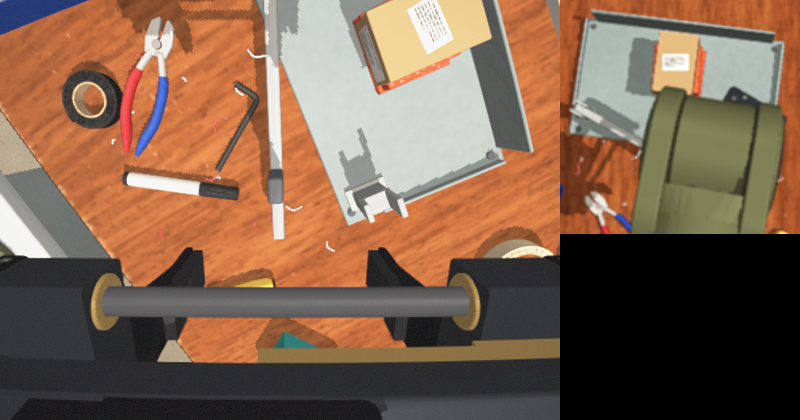

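The main view shows the brown box on the orange pile at about (430,40). The tab is near (276,188), the bar end at (279,237) and the keeper at (378,200). The inset from the top camera confirms the box on the pile. I'll check my model against these pixels.

Run:
```python
from g import *
im=cv2.imread('pics/m7.png')[:,:560,::-1]
c,f=cal('wrist')
def W(p,q):
    cs,s=np.cos(p[2]),np.sin(p[2]); return np.array([p[0]+cs*q[0]-s*q[1],p[1]+s*q[0]+cs*q[1],q[2]])
for p in ([.6443,-.0181,-.1116],[.649,-.0185,-.1116]):
    P=lambda *q: np.round(proj(c,f,W(p,q))).tolist()
    print('near lip L/R top',P(-.104,-.13,.075),P(-.104,-.15,.075),'far',P(-.076,-.13,.095),P(-.076,-.15,.095),'FR corner',P(-.12,-.17,.006))
for t in ([.4641,-.0738],):
    print('tab top',proj(c,f,[t[0],t[1],.113]),'tab pt',proj(c,f,[t[0],t[1],.09]))
g=cv2.cvtColor(im,cv2.COLOR_RGB2GRAY)
for r in range(150,246,6): print(r,g[r,256:300:2].tolist())
```

```text
near lip L/R top [360.0, 207.0] [367.0, 225.0] far [393.0, 201.0] [400.0, 220.0] FR corner [347.0, 227.0]
near lip L/R top [365.0, 205.0] [371.0, 223.0] far [398.0, 199.0] [405.0, 218.0] FR corner [350.0, 225.0]
tab top [272.37064859 193.47351482] tab pt [273.31171339 188.0284045 ]
150 [138, 146, 117, 107, 105, 98, 95, 156, 177, 223, 241, 243, 240, 138, 133, 133, 130, 134, 129, 132, 137, 140]
156 [142, 134, 100, 96, 98, 99, 99, 147, 178, 175, 184, 243, 243, 142, 136, 135, 138, 139, 150, 153, 154, 147]
162 [151, 147, 127, 97, 97, 95, 94, 135, 179, 175, 178, 177, 217, 161, 154, 148, 144, 142, 140, 140, 139, 141]
168 [143, 136, 120, 91, 95, 97, 95, 127, 162, 156, 154, 148, 165, 171, 147, 147, 146, 143, 142, 140, 134, 138]
174 [138, 140, 139, 104, 103, 103, 90, 72, 73, 73, 73, 71, 72, 79, 138, 137, 140, 138, 141, 136, 133, 132]
180 [145, 147, 142, 104, 104, 94, 96, 120, 122, 123, 122, 128, 124, 105, 141, 150, 152, 150, 150, 155, 157, 148]
186 [145, 143, 143, 122, 102, 94, 104, 130, 134, 136, 136, 137, 138, 111, 137, 151, 151, 148, 143, 142, 138, 134]
192 [143, 145, 147, 149, 106, 105, 99
[... 295 characters left out ...]
 145, 147]
210 [143, 142, 143, 146, 143, 142, 145, 140, 180, 235, 236, 239, 241, 236, 153, 146, 140, 179, 244, 240, 185, 150]
216 [132, 123, 121, 121, 124, 128, 134, 141, 175, 235, 234, 239, 241, 239, 138, 140, 145, 148, 148, 154, 160, 158]
222 [133, 136, 140, 142, 140, 141, 138, 135, 168, 232, 233, 239, 239, 241, 153, 150, 148, 153, 156, 159, 161, 163]
228 [137, 134, 132, 136, 139, 138, 146, 148, 162, 229, 233, 239, 240, 241, 164, 156, 162, 166, 162, 158, 157, 155]
234 [137, 144, 145, 144, 151, 162, 163, 162, 151, 226, 232, 239, 240, 240, 183, 153, 152, 147, 149, 151, 151, 148]
240 [162, 162, 160, 161, 164, 165, 166, 168, 168, 166, 162, 150, 142, 145, 152, 156, 162, 166, 164, 159, 158, 152]
```

```bash
cat > bar.py <<'E'
from g import *
p=[.6475,-.018,-.1116]
def W(q):
    cs,s=np.cos(p[2]),np.sin(p[2]); return np.array([p[0]+cs*q[0]-s*q[1],p[1]+s*q[0]+cs*q[1],q[2]])
piv=W((-.09,.14,.065))
def pose(sw,l,d=.23,h=.032,tip=.019):
    y=p[2]-sw; B=R.from_euler('z',y).as_matrix()@R.from_euler('x',-l).as_matrix() # bar frame x across,y to pivot
    P=piv+B@[0,-d,h]; T=B@R.from_euler('xyz',[180,0,90],degrees=True).as_matrix()
    return P+tip*T[:,2],R.from_matrix(T).as_euler('xyz',degrees=True)
E
python3 - <<'E'
from bar import *
c,f=cal('wrist')
t=atz(c,f,(275.8,189.5),.113); e=atz(c,f,(278.5,238),.066)
d=t-piv; print(t,e,piv,np.hypot(*d[:2]),np.hypot(*(e-piv)[:2]))
for q in(t,e): v=q-piv; print('baryaw',np.degrees(np.arctan2(-v[0],v[1]))+180*0, 'swing',p[2]-np.arctan2(v[0],-v[1]))
v=t-e; print('baryaw te',np.degrees(np.arctan2(-v[0],v[1])))
for s in(.3,.35,.37,.4): print(s,pose(s,-.03))
E
```

```text
[ 0.46840366 -0.07227067  0.113     ] [ 0.43864358 -0.12599765  0.066     ] [0.57365146 0.13115225 0.065     ] 0.22903707931045 0.29043621805062153
baryaw 152.64366873278627 swing 0.36585805187915266
baryaw 152.29979615252748 swing 0.3718597606119969
baryaw te -28.982642937666697
0.3 (array([ 0.48151933, -0.07990111,  0.07109519]), array([180.        ,  -1.71887339,  66.41705715]))
0.35 (array([ 0.4710862 , -0.07503266,  0.07109519]), array([180.        ,  -1.71887339,  63.55226818]))
0.37 (array([ 0.46698329, -0.07294025,  0.07109519]), array([180.        ,  -1.71887339,  62.40635259]))
0.4 (array([ 0.46090943, -0.06964885,  0.07109519]), array([180.        ,  -1.71887339,  60.6874792 ]))
```

Run:
```python
from bar import *
P,e=pose(.367,-.03,tip=.016); print(P,e,go(P,e))
```

```text
[ 0.46755461 -0.07333922  0.07409384] [180.          -1.71887339  62.57823993] [0.075, -0.037, 0.603, 0.0, 0.02, -0.029]
```

Request:
apply_moves(
  moves=[
    [0.075,-0.037,0.15,0,0.02,-0.029,1],
    [0.075,-0.037,0.3,0,0.02,-0.029,1],
    [0.075,-0.037,0.35,0,0.02,-0.029,1],
    [0.075,-0.037,0.35,0,0.02,-0.029,1],
    [0.075,-0.037,0.35,0,0.02,-0.029,1],
  ],
)

```text
time_s: 19.9
tool_pos: [0.4682, -0.0739, 0.1258]
tool_rot: [179.9, -1.7, 62.5]
force: [0.4, -0.0, -0.3]
grip_width: 0.0873
grasp_force: 0.0
```

Run:
```python
from bar import *
P,e=pose(.367,-.03,tip=.016); o=env.get_obs(); print(o['time_s'],o['tool_pos'],o['tool_rot'],go(P,e))
```

```text
19.9 [ 0.46820016 -0.0739313   0.12583711] [179.89406737  -1.73918306  62.52545752] [-0.007, -0.005, 0.259, 0.001, -0.0, -0.001]
```

Grip force 20 N. I'll close on the tab and check the width, which should be about 14 mm.

Request:
apply_moves(
  moves=[
    [0,0,0.1,0,0,0,1],
    [0,0,0.2,0,0,0,1],
    [0,0,0.25,0,0,0,1],
    [0,0,0.259,0,0,0,0.5],
    [0,0,0.259,0,0,0,0.1],
    [0,0,0.259,0,0,0,0.1],
    [0,0,0.259,0,0,0,0.1],
    [0,0,0.259,0,0,0,0.1],
    [0,0,0.259,0,0,0,0.1],
    [0,0,0.259,0,0,0,0.1],
    [0,0,0.259,0,0,0,0.1],
    [0,0,0.259,0,0,0,0.1],
    [0,0,0.259,0,0,0,0.1],
    [0,0,0.259,0,0,0,0.1],
    [0,0,0.259,0,0,0,0.1],
  ],
  grip_force=20,
)

```text
time_s: 21.4
tool_pos: [0.4681, -0.0724, 0.073]
tool_rot: [180.0, -1.7, 62.5]
force: [-0.6, 0.2, -0.9]
grip_width: 0.0128
grasp_force: 20.0
```

Run:
```python
from bar import *
o=env.get_obs(); print(o['tool_pos'],o['tool_rot'],o['force'],o['wrist_torque'])
# bar swing implied by tool position
v=o['tool_pos']-piv; s0=p[2]-np.arctan2(v[0],-v[1]); print('r',np.hypot(*v[:2]),'sw',s0)
d=np.hypot(*v[:2])
P0,e0=pose(s0,-.03,d=d,tip=.016); off=o['tool_pos']-P0; print('off',off,e0)
for s,l in [(s0,.03),(s0,.09),(s0,.14),(s0*.75,.14),(s0*.5,.14),(s0*.25,.14),(0,.14),(0,.08),(0,.04),(0,0)]:
    P,e=pose(s,l,d=d,tip=.016); print(round(s,3),l,go(P+off*[0,0,1],e),np.round(P,4))
```

```text
[ 0.46806723 -0.07244036  0.07301557] [179.96499171  -1.71331531  62.52431662] [-0.55076875  0.17985971 -0.90698205] [-0.07652326 -0.07688886 -0.06461665]
r 0.22934249921654148 sw 0.3668209312982378
off [ 0.00017344  0.00033443 -0.00109799] [180.          -1.71887339  62.58849981]
0.367 0.03 [0.005, 0.0, -0.069, 0.0, -0.04, -0.001] [ 0.4683 -0.0719  0.0879]
0.367 0.09 [0.016, 0.0, -0.137, 0.0, -0.08, -0.001] [ 0.4692 -0.0703  0.1015]
0.367 0.14 [0.028, 0.0, -0.193, 0.0, -0.113, -0.001] [ 0.4701 -0.0685  0.1128]
0.275 0.14 [0.033, 0.103, -0.193, -0.003, -0.113, -0.062] [ 0.4888 -0.0771  0.1128]
0.183 0.14 [0.047, 0.205, -0.192, -0.006, -0.113, -0.123] [ 0.5083 -0.084   0.1128]
0.092 0.14 [0.071, 0.305, -0.191, -0.01, -0.112, -0.184] [ 0.5282 -0.0891  0.1128]
0 0.14 [0.103, 0.403, -0.19, -0.013, -0.112, -0.245] [ 0.5486 -0.0923  0.1128]
0 0.08 [0.09, 0.408, -0.123, -0.006, -0.072, -0.245] [ 0.5483 -0.0948  0.0993]
0 0.04 [0.083, 0.41, -0.078, -0.001, -0.046, -0.245] [ 0.5482 -0.0959  0.0902]
0 0 [0.078, 0.411, -0.032, 0.004, -0.02, -0.245] [ 0.5481 -0.0968  0.081 ]
```

Request:
apply_moves(
  moves=[
    [0.002,0,-0.035,0,-0.02,0,0.1],
    [0.005,0,-0.069,0,-0.04,0,0.1],
    [0.01,0,-0.103,0,-0.06,0,0.1],
    [0.016,0,-0.137,0,-0.08,0,0.1],
    [0.022,0,-0.165,0,-0.097,0,0.1],
    [0.028,0,-0.193,0,-0.113,0,0.1],
    [0.028,0,-0.193,0,-0.113,0,0.1],
  ],
)

```text
time_s: 22.1
tool_pos: [0.4704, -0.0682, 0.1122]
tool_rot: [179.9, 8.1, 62.6]
force: [-0.0, -0.8, -1.6]
grip_width: 0.013
grasp_force: 20.0
```

Run:
```python
from bar import *
o=env.get_obs(); print(o['tool_pos'],o['tool_rot'],o['force'],o['wrist_torque'],o['grip_width'])
s0=.3668;d=.2293;off=[0,0,-.0011]
for s in np.array([.95,.9,.8,.7,.6,.5,.4,.3,.2,.1,.04,0])*s0:
    P,e=pose(s,.14,d=d,tip=.016); print(round(s,3),go(P+off,e))
```

```text
[ 0.47040597 -0.06824654  0.11221412] [179.94349263   8.05584041  62.60226788] [-0.03695984 -0.75030643 -1.59837733] [ 0.01020302 -0.03736719 -0.05359216] 0.013006835529145281
0.348 [-0.001, 0.02, 0.003, -0.001, 0.0, -0.012]
0.33 [-0.0, 0.041, 0.002, -0.003, 0.0, -0.024]
0.293 [0.002, 0.082, 0.002, -0.006, 0.0, -0.048]
0.257 [0.006, 0.123, 0.002, -0.01, 0.0, -0.072]
0.22 [0.011, 0.164, 0.001, -0.013, 0.0, -0.097]
0.183 [0.018, 0.204, 0.0, -0.016, 0.0, -0.121]
0.147 [0.026, 0.245, -0.001, -0.02, 0.0, -0.145]
0.11 [0.035, 0.285, -0.002, -0.023, 0.0, -0.169]
0.073 [0.046, 0.324, -0.004, -0.027, 0.0, -0.194]
0.037 [0.059, 0.364, -0.006, -0.03, 0.001, -0.218]
0.015 [0.067, 0.387, -0.007, -0.032, 0.001, -0.232]
0.0 [0.073, 0.402, -0.008, -0.034, 0.001, -0.242]
```

Request:
apply_moves(
  moves=[
    [0,0.041,0.002,-0.003,0,-0.024,0.1],
    [0.002,0.082,0.002,-0.006,0,-0.048,0.1],
    [0.006,0.123,0.002,-0.01,0,-0.072,0.1],
    [0.011,0.164,0.001,-0.013,0,-0.097,0.1],
    [0.018,0.204,0,-0.016,0,-0.121,0.1],
    [0.026,0.245,-0.001,-0.02,0,-0.145,0.1],
    [0.035,0.285,-0.002,-0.023,0,-0.169,0.1],
    [0.046,0.324,-0.004,-0.027,0,-0.194,0.1],
    [0.059,0.364,-0.006,-0.03,0,-0.218,0.1],
    [0.067,0.387,-0.007,-0.032,0,-0.232,0.1],
    [0.073,0.402,-0.008,-0.034,0,-0.242,0.1],
    [0.073,0.402,-0.008,-0.034,0,-0.242,0.1],
    [0.073,0.402,-0.008,-0.034,0,-0.242,0.1],
  ],
)

```text
time_s: 23.4
tool_pos: [0.5481, -0.0933, 0.1115]
tool_rot: [180.0, 8.1, 83.5]
force: [-0.9, -3.6, -1.2]
grip_width: 0.0127
grasp_force: 20.0
```

Run:
```python
from bar import *
o=env.get_obs(); print(o['tool_pos'],o['tool_rot'],o['force'],o['wrist_torque'],o['grip_width'])
s0=.3668;d=.2293;off=[0,0,-.0011]
for l in [.14,.1,.06,.04,.02,0,-.005]:
    P,e=pose(0,l,d=d,tip=.016); print(l,go(P+off,e),P)
c,f=cal('wrist');viewer.read_camera('wrist')
for k in ['bar_tab','notch','bar_swing']: print(k,[(np.round(x['location']),round(x['conf'],2)) for x in boxes_of('wrist',k)][:2])
print('notch pred',proj(c,f,W((-.09,-.14,.065))))
```

```text
[ 0.54805503 -0.0933355   0.11149785] [179.958103     8.06131366  83.47139241] [-0.85284258 -3.5538048  -1.15894577] [-0.52386902 -0.10942255 -0.03366427] 0.012720929988800589
0.14 [0.005, 0.002, -0.002, 0.0, 0.0, -0.002] [ 0.54861317 -0.092273    0.11284069]
0.1 [0.003, 0.002, 0.044, 0.0, 0.027, -0.002] [ 0.54842014 -0.0939955   0.10381187]
0.06 [0.003, 0.002, 0.09, 0.0, 0.054, -0.002] [ 0.54826747 -0.09535781  0.09472096]
0.04 [0.003, 0.002, 0.113, 0.0, 0.067, -0.002] [ 0.54820635 -0.09590319  0.09015676]
0.02 [0.004, 0.002, 0.136, 0.0, 0.08, -0.002] [ 0.54815541 -0.09635776  0.08558249]
0 [0.006, 0.002, 0.159, 0.0, 0.094, -0.002] [ 0.54811467 -0.09672132  0.081     ]
-0.005 [0.006, 0.002, 0.165, 0.0, 0.097, -0.002] [ 0.54810608 -0.09679797  0.0798533 ]
bar_tab [(array([286., 146.]), 0.88)]
notch [(array([349., 152.]), 0.72)]
bar_swing [(array([288., 147.]), 0.75)]
notch pred [285.43389106 271.67791619]
```

Request:
apply_moves(
  moves=[
    [0.003,0.002,0.022,0,0.013,-0.002,0.1],
    [0.003,0.002,0.044,0,0.027,-0.002,0.1],
    [0.003,0.002,0.067,0,0.04,-0.002,0.1],
    [0.003,0.002,0.09,0,0.054,-0.002,0.1],
    [0.003,0.002,0.09,0,0.054,-0.002,0.1],
  ],
)

```text
time_s: 24.1
tool_pos: [0.5477, -0.0963, 0.093]
tool_rot: [-180.0, 3.4, 83.6]
force: [-0.4, -5.4, 0.3]
grip_width: 0.0127
grasp_force: 20.0
```

Request:
apply_moves(
  moves=[
    [0,0,0.012,0,0.006,0,0.1],
    [0,0,0.023,0,0.013,0,0.1],
    [0,0,0.023,0,0.013,0,0.1],
  ],
)

```text
time_s: 24.4
tool_pos: [0.5481, -0.0967, 0.089]
tool_rot: [180.0, 2.4, 83.6]
force: [-0.5, -6.5, 0.7]
grip_width: 0.0129
grasp_force: 20.0
```

Request:
apply_moves(
  moves=[
    [-0.006,0,0.012,0,0.006,0,0.1],
    [-0.006,0,0.023,0,0.013,0,0.1],
    [-0.006,0,0.023,0,0.013,0,0.1],
  ],
)

```text
time_s: 24.7
tool_pos: [0.5481, -0.0972, 0.0843]
tool_rot: [180.0, 1.2, 83.7]
force: [-0.4, -4.9, 0.5]
grip_width: 0.0132
grasp_force: 20.0
```

Request:
apply_moves(
  moves=[
    [0,0,0.01,0,0.006,0,0.1],
    [0,0,0.018,0,0.011,0,0.1],
    [0,0,0.018,0,0.011,0,0.1],
  ],
)

```text
time_s: 25.0
tool_pos: [0.5489, -0.097, 0.0829]
tool_rot: [179.9, 0.3, 83.7]
force: [-4.0, -3.9, 9.6]
grip_width: 0.013
grasp_force: 20.0
```

Request:
apply_moves(
  moves=[
    [0,0,-0.01,0,0,0,0.1],
    [0,0,-0.01,0,0,0,0.1],
  ],
)

```text
time_s: 25.2
tool_pos: [0.5486, -0.0969, 0.0835]
tool_rot: [179.9, 0.3, 83.7]
force: [-0.8, -5.9, -0.4]
grip_width: 0.0128
grasp_force: 20.0
```

Request:
apply_moves(
  moves=[
    [0,0,0,0,0,0,0.4],
    [0,0,0,0,0,0,0.6],
    [0,0,0,0,0,0,0.6],
    [0,0,0,0,0,0,0.6],
    [0,0,0,0,0,0,0.6],
    [0,0,-0.1,0,0,0,0.6],
    [0,0,-0.3,0,0,0,0.6],
    [0,0,-0.5,0,0,0,0.6],
    [-0.2,0.2,-0.7,0,0,0,0.6],
    [-0.4,0.4,-0.7,0,0,0,0.6],
    [-0.6,0.6,-0.7,0,0,0,0.6],
    [-0.8,0.8,-0.7,0,0,0,0.6],
    [-0.8,0.8,-0.7,0,0,0,0.6],
    [-0.8,0.8,-0.7,0,0,0,0.6],
  ],
)

```text
time_s: 26.6
tool_pos: [0.6903, -0.2781, 0.2196]
tool_rot: [-179.9, 0.2, 83.3]
force: [-0.9, -0.2, -0.7]
grip_width: 0.0523
grasp_force: 0.0
```

Run:
```python
from bar import *
o=env.get_obs(); print(o['time_s'],o['tool_pos'],o['force'])
for n in ['top','scene','wrist']:
    im=viewer.read_camera(n); save(n+'9.png',im); c,f=cal(n)
    for k in ['bar_tab','notch','box_center']: print(n,k,[(np.round(x['location'],1),round(x['conf'],2)) for x in boxes_of(n,k)][:2])
    for s,l in((0,0),(0,.015),(0.02,.07)):
        y=p[2]-s;B=R.from_euler('z',y).as_matrix()@R.from_euler('x',-l).as_matrix()
        print(n,s,l,'tabtop',np.round(proj(c,f,piv+B@[0,-.23,.055]),1),'end',np.round(proj(c,f,piv+B@[0,-.294,.01]),1))
```

```text
26.6 [ 0.69027125 -0.27805903  0.21958552] [-0.94651996 -0.15717322 -0.70963144]
top bar_tab [(array([248.3, 179.5]), 0.6)]
top notch []
top box_center [(array([247.2, 132.4]), 0.68), (array([370.2, 277. ]), 0.45)]
top 0 0 tabtop [286.7 180.5] end [318.2 187.1]
top 0 0.015 tabtop [286.2 180.2] end [318.2 186.9]
top 0.02 0.07 tabtop [284.  181.5] end [317.8 188.8]
scene bar_tab []
scene notch [(array([223.7, 249.7]), 0.98), (array([241.8, 242.6]), 0.3)]
scene box_center [(array([220. , 221.2]), 0.84), (array([379.5, 225. ]), 0.72)]
scene 0 0 tabtop [269.6 206.7] end [288.7 208.6]
scene 0 0.015 tabtop [269.3 205.8] end [288.6 207.4]
scene 0.02 0.07 tabtop [269.3 203.4] end [289.8 203.9]
wrist bar_tab [(array([116.7,  31.4]), 0.85)]
wrist notch [(array([202.1,  53.8]), 0.93)]
wrist box_center [(array([ 38.9, 243.3]), 0.97)]
wrist 0 0 tabtop [91.8 16.7] end [124.8  99.4]
wrist 0 0.015 tabtop [89.4 14.4] end [122.8  99. ]
wrist 0.02 0.07 tabtop [74.5  5.1] end [108.6  96.8]
```

Run:
```python
from bar import *
print(go([.5483,-.0975,.16],[180,0,83.6]))
```

```text
[0.792, -0.798, 0.316, 0.001, 0.003, 0.001]
```

Request:
apply_moves(
  moves=[
    [0.2,-0.2,0,0,0,0,0],
    [0.4,-0.4,0,0,0,0,0],
    [0.6,-0.6,0.1,0,0,0,0],
    [0.792,-0.798,0.2,0,0,0,0],
    [0.792,-0.798,0.316,0,0,0,0],
    [0.792,-0.798,0.4,0,0,0,0],
    [0.792,-0.798,0.46,0,0,0,0],
    [0.792,-0.798,0.476,0,0,0,0],
    [0.792,-0.798,0.476,0,0,0,0],
    [0.792,-0.798,0.476,0,0,0,0],
  ],
)

```text
time_s: 28.2
tool_pos: [0.5495, -0.0983, 0.1284]
tool_rot: [179.9, 0.2, 83.6]
force: [-0.2, -0.9, -0.1]
grip_width: 0.0004
grasp_force: 0.0
```

Request:
apply_moves(
  moves=[
    [0,0,0.01,0,0,0,0],
    [0,0,0.01,0,0,0,0],
  ],
)

```text
time_s: 28.4
tool_pos: [0.5489, -0.0979, 0.1259]
tool_rot: [179.9, 0.2, 83.7]
force: [-0.3, -0.2, -0.3]
grip_width: 0.0005
grasp_force: 0.0
```

Request:
apply_moves(
  moves=[
    [0,0,0.01,0,0,0,0],
    [0,0,0.01,0,0,0,0],
  ],
)

```text
time_s: 28.6
tool_pos: [0.5483, -0.0977, 0.1234]
tool_rot: [-180.0, 0.2, 83.7]
force: [-0.8, 0.4, -1.0]
grip_width: 0.0005
grasp_force: 0.0
```

Request:
apply_moves(
  moves=[
    [0,0,0.007,0,0,0,0],
    [0,0,0.007,0,0,0,0],
  ],
)

```text
time_s: 28.8
tool_pos: [0.5483, -0.0976, 0.122]
tool_rot: [180.0, 0.2, 83.7]
force: [-0.8, 0.3, -0.4]
grip_width: 0.0002
grasp_force: 0.0
```

Request:
apply_moves(
  moves=[
    [0,0,0.006,0,0,0,0],
    [0,0,0.006,0,0,0,0],
  ],
)

```text
time_s: 29.0
tool_pos: [0.5483, -0.0977, 0.1208]
tool_rot: [180.0, 0.2, 83.7]
force: [0.8, 0.6, 0.0]
grip_width: 0.0003
grasp_force: 0.0
```

Request:
apply_moves(
  moves=[
    [0,0,0.006,0,0,0,0],
    [0,0,0.006,0,0,0,0],
  ],
)

```text
time_s: 29.2
tool_pos: [0.5483, -0.0977, 0.1196]
tool_rot: [180.0, 0.2, 83.7]
force: [0.3, 0.4, -0.2]
grip_width: 0.0007
grasp_force: 0.0
```

Request:
apply_moves(
  moves=[
    [0,0,0.006,0,0,0,0],
    [0,0,0.006,0,0,0,0],
  ],
)

```text
time_s: 29.4
tool_pos: [0.5483, -0.0977, 0.1184]
tool_rot: [180.0, 0.2, 83.7]
force: [0.1, -0.4, -0.9]
grip_width: 0.0006
grasp_force: 0.0
```

Request:
apply_moves(
  moves=[
    [0,0,0.006,0,0,0,0],
    [0,0,0.006,0,0,0,0],
  ],
)

```text
time_s: 29.6
tool_pos: [0.5483, -0.0977, 0.1172]
tool_rot: [180.0, 0.2, 83.7]
force: [-0.4, -0.3, -0.4]
grip_width: 0.0005
grasp_force: 0.0
```

The fingers' effective contact surface seems to sit about 35 mm behind the TCP. That matches the box (46 − 10.6 mm) and the shallow tab grip. For a level bar, contact with the tab top should then come at TCP z ≈ 85 mm.

Request:
apply_moves(
  moves=[
    [0,0,0.05,0,0,0,0],
    [0,0,0.1,0,0,0,0],
    [0,0,0.13,0,0,0,0],
    [0,0,0.13,0,0,0,0],
  ],
)

```text
time_s: 30.0
tool_pos: [0.5472, -0.0976, 0.0897]
tool_rot: [-179.9, 0.2, 83.7]
force: [-0.2, 0.0, 0.8]
grip_width: 0.0005
grasp_force: 0.0
```

Request:
apply_moves(
  moves=[
    [0,0,0.008,0,0,0,0],
    [0,0,0.008,0,0,0,0],
  ],
)

```text
time_s: 30.2
tool_pos: [0.5486, -0.0978, 0.0898]
tool_rot: [180.0, 0.2, 83.7]
force: [-0.2, -0.4, 0.7]
grip_width: 0.0002
grasp_force: 0.0
```

Request:
apply_moves(
  moves=[
    [0,0,0.006,0,0,0,0],
    [0,0,0.006,0,0,0,0],
  ],
)

```text
time_s: 30.4
tool_pos: [0.5486, -0.0978, 0.0887]
tool_rot: [180.0, 0.2, 83.7]
force: [0.5, -0.0, -0.4]
grip_width: 0.0004
grasp_force: 0.0
```

Request:
apply_moves(
  moves=[
    [0,0,0.006,0,0,0,0],
    [0,0,0.006,0,0,0,0],
  ],
)

```text
time_s: 30.6
tool_pos: [0.5484, -0.0978, 0.0873]
tool_rot: [180.0, 0.2, 83.7]
force: [-0.2, 0.6, -0.3]
grip_width: 0.0006
grasp_force: 0.0
```

Request:
apply_moves(
  moves=[
    [0,0,0.006,0,0,0,0],
    [0,0,0.006,0,0,0,0],
  ],
)

```text
time_s: 30.8
tool_pos: [0.5483, -0.0978, 0.086]
tool_rot: [180.0, 0.2, 83.7]
force: [-0.2, 0.3, 0.0]
grip_width: 0.0003
grasp_force: 0.0
```

Request:
apply_moves(
  moves=[
    [0,0,0.006,0,0,0,0],
    [0,0,0.006,0,0,0,0],
  ],
)

```text
time_s: 31.0
tool_pos: [0.5486, -0.0978, 0.085]
tool_rot: [180.0, 0.2, 83.7]
force: [-0.1, 0.6, 0.0]
grip_width: 0.0006
grasp_force: 0.1
```

Request:
apply_moves(
  moves=[
    [0,0,0.006,0,0,0,0],
    [0,0,0.006,0,0,0,0],
  ],
)

```text
time_s: 31.2
tool_pos: [0.5489, -0.0979, 0.085]
tool_rot: [179.9, 0.2, 83.7]
force: [-1.5, -0.6, 6.9]
grip_width: 0.0006
grasp_force: 3.2
```

Firm contact came at exactly 85 mm, so the tab top is at 120 mm: the bar is level on the notch floor. On the lip the tab top would be about 136 mm, and outside the keeper about 113 mm. Now I retreat and check the box and bar.

Request:
apply_moves(
  moves=[
    [0,0,-0.1,0,0,0,0],
    [0,0,-0.35,0,0,0,0],
    [0,0,-0.6,0,0,0,0],
    [-0.25,0,-0.75,0,0,0,0],
    [-0.5,0,-0.75,0,0,0,0],
    [-0.75,0,-0.75,0,0,0,0],
    [-1,0,-0.75,0,0,0,0],
    [-1,0,-0.75,0,0,0,0],
    [-1,0,-0.75,0,0,0,0],
  ],
)

```text
time_s: 32.1
tool_pos: [0.5254, -0.2985, 0.2336]
tool_rot: [-180.0, 0.2, 83.4]
force: [-0.2, 0.2, 1.3]
grip_width: 0.0007
grasp_force: 0.0
```

Run:
```python
from bar import *
o=env.get_obs(); print(o['time_s'],o['tool_pos'],o['force'])
im=viewer.read_camera('top'); c,f=cal('top'); save('t10.png',im)
for m in masks_of('top','box_center')[:2]: print(m['conf'],m['location'],im[m['pixels']].mean(0),atz(c,f,m['location'],.083))
for m in masks_of('top','bar_swing')[:2]:
    ys,xs=np.nonzero(m['pixels']); print(m['conf'],m['location'],cv2.boxPoints(cv2.minAreaRect(np.c_[xs,ys].astype(np.float32))).tolist())
for d in(0,.15,.23,.29): print(d,proj(c,f,W((-.09,.14-d,.075))))
```

```text
32.1 [ 0.52539188 -0.29850015  0.23361478] [-0.22358646  0.21499244  1.31743096]
0.6 [390.5, 277.9] [ 70.94282001 190.24821313 180.4977258 ] [ 0.36141933 -0.30551062  0.083     ]
0.57 [248.8, 134.8] [212.40238544 180.08725675 135.52856246] [ 0.6443881  -0.01970893  0.083     ]
0.84 [245.6, 182.2] [[170.442138671875, 174.42550659179688], [171.99365234375, 162.11688232421875], [319.1761474609375, 180.66928100585938], [317.6246337890625, 192.9779052734375]]
0 [174.24507639 169.27435875]
0.15 [247.35506375 178.30614689]
0.23 [286.67825368 183.19664245]
0.29 [316.22701043 186.88636363]
```

```bash
python3 -c "
from cell import env
print(env.sign_off())"
```

```text
the job is handed in; nothing more can be done
None
```

The job is handed in at about 32 s. The box rests on the middle of the pile and the bar lies level in the keeper's notch, both let go, by the last touch and camera checks. While finding out why the fingers first passed through the box, I pressed it with about 67 N at the wrist; it did not move.

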